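Set a cake dowel against the stop of the cutting gauge

ROBOT

A 6-joint arm with a two-finger parallel gripper is mounted at the origin on the work surface. World frame = base frame: x ahead of the robot, y to its left, z up, the work surface at z = 0. Lengths are in m, angles in rad, forces in N, time in s.
With the tool pointing down it reaches from about 0.325 to 0.925 m from the base axis. Payload 3.1 kg.
Tool frame: the origin (TCP) lies at the very end of the fingers, on their centre line; the grasp point (between the pads) lies 19 mm behind it; z points along the fingers, y is the direction in which the jaws open and shut (so a half turn about z gives the same grasp; the last joint's range is limited). The gripper opens to 85 mm and grips with 20 to 120 N. Pads are 22 mm wide; open, the fingers measure 114 mm over their backs; the gripper's body (76 mm by 85 mm) begins 54 mm behind the grasp point. The pads swing forward as they close: fully open they stand 13 mm farther back than shut.
Start: joints at [-1.281, 0.217, 1.613, -0, 1.311, -0.112], TCP at [0.244, -0.575, 0.231] pointing down, gripper open.
Joint ranges: [-2.75, 2.75], [-0.78, 2.1], [0.31, 2.55], [-1.13, 4.27], [0.13, 2.63], [-2.58, 2.58]. Speed limits (rad/s): [2.79, 2.79, 3.14, 3.14, 3.14, 3.14].

INTERFACE

Orientations are given as a rotation vector (axis times angle).
In Python, from workcell import arm, cams gives the robot as it stands.
- The arm moves only by the tool carry_out, never from a script. Its argument "increments" is a list of rows, each a list of 7 numbers: the gripper command: -1 is fully open, 1 is shut, values between are in proportion, then the shift along the tool's x, y, z in mm, then the turn, a rotation vector about the tool's x, y, z in rad. A call has 1 to 8 rows; each row is the pose to reach, as a shift and turn from the pose measured when the call began, along the tool's axes at that moment; what a row does not reach only later rows make up. A row lasts 1/10 s, in which the tool goes at most 50 mm and 8.59 degrees, less where a joint would pass 70% of its speed; a pose out of reach is approached as far as the arm can. A call with a gripper value outside its range is refused whole. The fingers move at their own pace and stop on an object; the grip force is fixed at half the most. Time passes only in rows, so rows that repeat a pose let the fingers close. It gives the time, the measured TCP pose, the force and the opening at its end, in the units of the state.
- arm.read_state(): the state, without advancing time (a new reading comes with each control period).
- cams.get_image(name): name is "scene" or "top" or "wrist"; returns (picture, depth): 400x640x3 uint8, red, green, blue; 400x640 float32, m along the optical axis (not along the pixel's ray), 0 where there is no reading.
- cams.get_calibration(name): a dict with "mtx" (3x3 intrinsics, pixels), "D" ([k1, k2, p1, p2, k3] as OpenCV has them; the pictures are not rectified), "world_from_camera" (4x4, takes a point from camera to world coordinates). Camera axes: x right, y up, looking along -z (the intrinsics and any distortion apply to the point x, -y, -z); pixel columns grow to the right and rows downward; lengths in m; the calibration is good to about 2 mm. A picture is of the moment at which its call begins: read the wrist's pose just before it. get_calibration takes no time and is no camera call; for the wrist camera it gives the pose at the moment of the call.
- arm.finish_job(): hands the job in, once; it reports no verdict.
The state is a dict: "time_s": time; "qpos": joint angles; "dq": joint speeds; "effort": joint torques, N m; "ee_pos": TCP position; "eef_rot": TCP orientation; "ft_force": force on the tool from outside, world axes, zero at the start; "ft_torque": the same for the moment, N m; "width": finger opening in m.
Only numpy, scipy, OpenCV 4.12 (cv2) and the standard library are available. Lean on these libraries where they do the work, as an engineer would, in place of code of your own. Each camera call takes 0.05 s, during which the arm holds its last target. There are 200 camera calls.

TASK

Take the longer of the two wooden cake dowels from the rest and lay it in the V-groove of the cutting gauge, then push it along the groove, under the sprung ball, until its end touches the tip of the stop screw; feel for the contact and keep a light pressure of a few newtons on it for about half a second, never more than 12 N. Leave the dowel lying in the groove against the screw, let go of it, and do not disturb the short dowel or anything else on the table.

Things in the scene. Friction and masses are not known exactly. Their poses are not given: they have to be found in the camera images.
- dowel: the longer wooden dowel, a plain cylinder 24 mm in diameter and 150 mm long, about 55 g (39 to 77 g); origin at its centre, x along its axis (both ends alike; it may be turned about x at will). At the start it lies level on the rest, on the place at either side, its axis 36 mm above the table.
- short: the shorter wooden dowel, 24 mm in diameter and 100 mm long, lying on the rest's other place; same axes. To be left alone.
- rest: fixed plywood rest, 110 x 170 mm, 6 mm thick base board; origin under its centre. Two cross bars (10 mm thick, at its x = -40 and +40 mm, top 24 mm above the table, with 7 mm high cheeks beside each dowel) carry the dowels parallel to its x axis at y = -50 and +50 mm. Between the bars the dowels hang free, 18 mm above the base board: grip there, across the axis.
- gauge: fixed cutting gauge: plywood base 300 x 80 x 12 mm with an aluminium 90-degree V-groove along its x axis; origin on the table under the base's centre, x points along the groove to the end stop. Groove from x = -140 to +75 mm. A dowel seated in it has its axis at y = 0, 45 mm above the table; the walls end 38 mm above the table, 19 mm to either side, so fingertips can straddle it.
- groove_mouth (a point): the open -x end of the V-groove, on the axis of a seated dowel (45 mm above the table); axes as the gauge's.
- bridge_mid (a point): point on the groove's axis under a steel bridge (16 mm along the groove, 68 mm wide, 90 mm high) at the gauge's x = 45 mm. In it hangs a sprung, free-rolling 24 mm steel ball that dips 1.5 mm into the dowel's path: lay the dowel down short of it (leading end at gauge x below 30 mm), then push it under. Getting the end under it takes a push of 2 to 5 N, sliding on 1 to 3 N.
- stop: the end stop, a fixed steel block 25 x 50 x 50 mm on the gauge's base beyond the groove; origin under its centre, 12 mm above the table, axes as the gauge's; its centre is at x = 105 to 125 mm of the gauge.
- stop_face (a point): point on the groove's axis in the stop block's near face. Here a steel screw, 10 mm diameter, points back along the groove; its flat tip is what the dowel must touch. It sticks out 4 to 18 mm from the face, differently each time, and this is not measured: look, or feel for it. It is rigid: pressing it with more than 15 N is a failure.
- bowl: white ceramic bowl, 124 mm wide, 55 mm high; origin under its centre. Bystander.
- mug: white mug, 80 mm wide, 92 mm high; origin under its centre. Bystander.
- jar: glass jar, 66 mm wide, 85 mm high; origin under its centre. Bystander.
- cutter: steel pastry cutter, 52 mm wide, 52 mm high; origin under its centre. It stands between rest and gauge, nearer the robot. Bystander.
- saw: small back saw lying on edge, 280 mm long, 32 mm high, x towards its blade's tip. Bystander.
There are look-alikes about, which are no part of the job. What is shaped like the dowel but green or turquoise is not meant.

How it is judged:
On the way, in this order (a step that is already met when the one before it is completed fails the run):
1. the longer dowel lies in the V-groove, not yet touching the stop (y of dowel in the frame of gauge between -0.003 and 0.003 m and z of dowel in the frame of gauge between 0.042 and 0.048 m and angle between the x axis of dowel and the x axis of gauge, either way round below 0.04 rad and contact force between dowel and stop below 0.2 N), for 0.2 s.
2. the dowel, lying in the groove, is pressed against the tip of the stop screw with more than 1 N for 0.2 s (y of dowel in the frame of gauge between -0.003 and 0.003 m and z of dowel in the frame of gauge between 0.042 and 0.048 m and angle between the x axis of dowel and the x axis of gauge, either way round below 0.04 rad and contact force between dowel and stop above 1 N), for 0.2 s.
At the end, for the whole second after the job is handed in: the longer dowel lies at rest in the V-groove (axis within 3 mm and 0.04 rad of the groove's), its end within 1.8 mm of the screw's tip, released (y of dowel in the frame of gauge between -0.003 and 0.003 m and z of dowel in the frame of gauge between 0.042 and 0.048 m and angle between the x axis of dowel and the x axis of gauge, either way round below 0.04 rad and horizontal distance between dowel and screw_c0 below 0.0828 m and linear speed of dowel below 0.01 m/s and contact force between the fingers and dowel below 0.1 N); the robot touches nothing.
It fails at once if the dowel is pressed against the stop with more than 15 N (contact force between dowel and stop above 15 N).
It fails at once if the robot hits the stop or its screw with more than 15 N (contact force between any of the arm, the fingers and stop above 15 N).
It fails at once if the short dowel or another bystander is moved more than 20 mm (distance of any of short, bowl, mug, jar, cutter, saw from where it was at the start of the episode above 0.02 m).
It also fails if it takes over 67 s, if anything falls off the work surface, if the arm or the gripper's body presses on something with over 40 N, if the wrist force passes 120 N, or if a joint passes its speed limit or range.

## Working session

There is one attempt and no reset: what is moved stays moved. The work goes in short steps, Python scripts to look and compute and a tool call to move; the robot and the scene stay as the last step left them, time stands still between calls to the robot, and variables do not carry over. Pictures are saved under pics/ and viewed, about 8 in all and at most 12, crops included, and the job is handed in when it is done.

Besides the shell and the picture viewer there is one more tool, called after "Request:" in YAML: its name, and indented under it one key for each argument. carry_out: Moves the arm, as the interface text tells. Its arguments: {"type":"object","properties":{"increments":{"type":"array","items":{"type":"array","items":{"type":"number"}}}},"required":["increments"]}

```bash
ls; mkdir -p pics; cat > h.py <<'E'
import numpy as np, cv2
from scipy.spatial.transform import Rotation as R
from workcell import arm, cams
def grab(n):
    c=cams.get_calibration(n); p,d=cams.get_image(n); return p,d,c
def pts(d,c):
    """world coords of every pixel (HxWx3)"""
    h,w=d.shape; u,v=np.meshgrid(np.arange(w),np.arange(h))
    uv=np.stack([u,v],-1).reshape(-1,1,2).astype(np.float64)
    n=cv2.undistortPoints(uv,np.array(c["mtx"],float),np.array(c["D"],float)).reshape(h,w,2)
    P=np.stack([n[...,0]*d,-n[...,1]*d,-d],-1)
    T=np.array(c["world_from_camera"]); return P@T[:3,:3].T+T[:3,3]
def save(n,p): cv2.imwrite("pics/"+n+".png",cv2.cvtColor(p,cv2.COLOR_RGB2BGR))
E
python3 - <<'E'
from h import *
for n in("top","scene"):
    p,d,c=grab(n); save(n+"0",p); np.savez("/tmp/"+n,p=p,d=d,P=pts(d,c)); print(n,c["world_from_camera"],c["mtx"])
print(arm.read_state())
E
```

```text
pics
top [[ 0.00343397  0.98045644 -0.19670633  0.24830344]
 [-0.99987412  0.00641352  0.01451219  0.10371056]
 [ 0.01549015  0.19663174  0.98035505  1.58330954]
 [ 0.          0.          0.          1.        ]] [[369.47400671   0.         318.64709044]
 [  0.         369.47400671 193.94832176]
 [  0.           0.           1.        ]]
scene [[ 0.87165066 -0.41393147  0.26246117  0.8747291 ]
 [ 0.49009319  0.72973955 -0.47674821 -0.55674435]
 [ 0.00581279  0.54418832  0.83894295  1.14316124]
 [ 0.          0.          0.          1.        ]] [[387.75459633   0.         321.62940986]
 [  0.         387.75459633 198.54722436]
 [  0.           0.           1.        ]]
{'time_s': 0.1, 'qpos': array([-1.28117948e+00,  2.17726180e-01,  1.61482180e+00,  1.22937705e-05,
        1.31130210e+00, -1.12190870e-01]), 'dq': array([-6.85552280e-04, -2.34163422e-03, -4.44277574e-03,  9.95950510e-05,
       -1.10204784e-03,  3.70588583e-04]), 'effort': array([-1.28633324e-03, -3.98081911e+01, -3.04970384e+01, -1.73629405e-04,
        4.27973209e-03, -4.76342677e-06]), 'ee_pos': array([ 0.24423782, -0.57447868,  0.23004428]), 'eef_rot': array([-3.07620120e+00, -6.26467014e-01,  2.95362573e-04]), 'ft_force': array([0.17266852, 0.47771625, 0.06516187]), 'ft_torque': array([-0.01055196,  0.01124326, -0.03396918]), 'width': 0.0849088303999015}
```

View pics/top0.png

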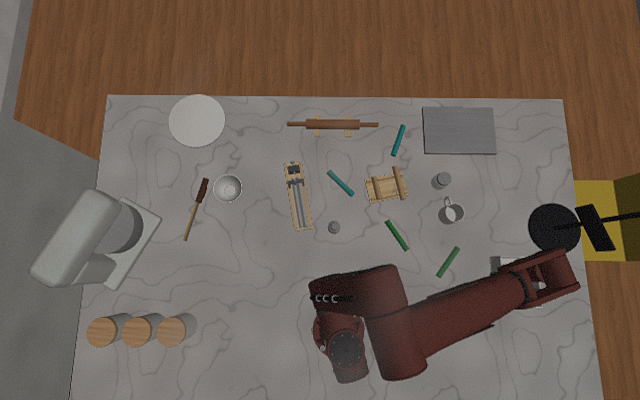

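View pics/scene0.png

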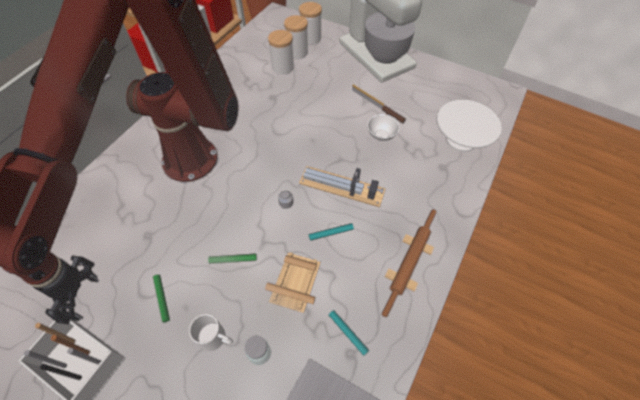

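The top view shows the gauge around (297,196) with its stop at the far end (293,168), and the rest around (386,185). The cutter is at (334,227), with the bowl, mug and jar standing clear. I'll crop and measure these next.

```bash
python3 - <<'E'
from h import *
z=np.load("/tmp/top.npz"); p,P=z["p"],z["P"]
c=cv2.resize(p[150:245,275:425],(800,507),interpolation=cv2.INTER_CUBIC); save("topcrop",c)
for v,u in [(196,297),(185,386),(227,334),(182,401),(188,373),(168,293),(230,302),(210,400)]: print(u,v,P[v,u].round(3))
# heights map of rest/gauge
H=P[...,2]
for name,(r0,r1,c0,c1),(lo,hi) in [("dowels/rest",(165,205,362,412),(.038,.06)),("gauge tops",(160,233,280,316),(.009,.02)),("stop/bridge",(155,200,280,310),(.055,.1))]:
    m=np.zeros(H.shape,bool); m[r0:r1,c0:c1]=1; m&=(H>lo)&(H<hi); q=P[m]
    n,lab,st,ce=cv2.connectedComponentsWithStats(m.astype(np.uint8))
    for i in range(1,n):
        if st[i,4]<8: continue
        q=P[lab==i]; x=q[:,:2].astype(np.float32); b=cv2.minAreaRect(x); print(name,st[i,4],ce[i].round(1),q.mean(0).round(3),b)
E
```

```text
297 196 [0.551 0.173 0.026]
386 185 [ 0.607 -0.215  0.006]
334 227 [0.416 0.017 0.051]
401 182 [ 0.611 -0.272  0.045]
373 188 [ 0.594 -0.158  0.003]
293 168 [0.663 0.19  0.072]
302 230 [ 0.408  0.151 -0.002]
400 210 [ 0.497 -0.274 -0.   ]
dowels/rest 181 [398.4 181.7] [ 0.612 -0.261  0.047] ((0.6126416921615601, -0.2617138922214508), (0.14863748848438263, 0.02522839419543743), 11.274749755859375)
dowels/rest 123 [376.1 187. ] [ 0.588 -0.164  0.047] ((0.589379608631134, -0.16510407626628876), (0.099460668861866, 0.02352406270802021), 12.162960052490234)
gauge tops 164 [294.  170.5] [0.667 0.189 0.014] ((0.670408308506012, 0.191773921251297), (0.08186792582273483, 0.08088541030883789), 11.452020645141602)
gauge tops 402 [299.8 208.1] [0.501 0.161 0.014] ((0.5107875466346741, 0.16319780051708221), (0.20852713286876678, 0.07974061369895935), 10.274356842041016)
stop/bridge 77 [293.1 167.6] [0.667 0.19  0.063] ((0.6658060550689697, 0.19026190042495728), (0.03616669774055481, 0.048425331711769104), 14.691987991333008)
stop/bridge 79 [295.3 181.3] [0.601 0.179 0.087] ((0.6026318669319153, 0.17955556511878967), (0.0184397604316473, 0.06752441823482513), 12.234066009521484)
```

View pics/topcrop.png

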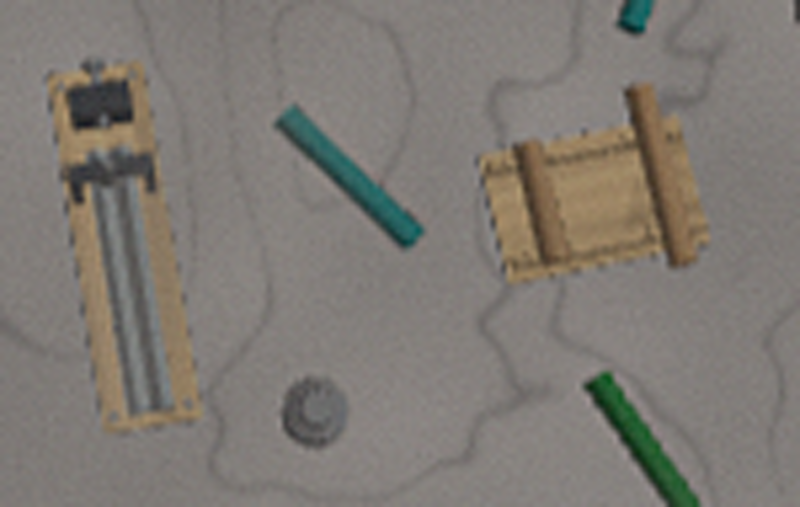

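The crop shows the long dowel on the rest's right place (−y), at about crop (660,175), and the short one on the left. The gauge's stop is at the far end. The measured sizes (149 mm, 99 mm, tops at 47 mm) agree with the task text. Next I go above the dowel and look with the wrist camera.

```bash
cat >> h.py <<'E'
def rel(xyz,yaw_deg,grip=-1):
    """row for TCP at xyz, tool down, tool x at yaw_deg in world"""
    s=arm.read_state(); R0=R.from_rotvec(s["eef_rot"])
    a=np.radians(yaw_deg); Rt=R.from_matrix(np.array([[np.cos(a),np.sin(a),0],[np.sin(a),-np.cos(a),0],[0,0,-1]]))
    d=R0.inv().apply(np.array(xyz)-s["ee_pos"])*1000; w=(R0.inv()*Rt).as_rotvec()
    print([grip]+d.round(1).tolist()+w.round(4).tolist(), "tcp",s["ee_pos"].round(4),"t",s["time_s"],"w",s["width"],"F",s["ft_force"].round(2))
E
python3 -c "
from h import *
rel([.598,-.264,.18],11.3)"
```

```text
[-1, 447.0, -147.3, 50.5, -0.0023, -0.0, 0.2046] tcp [ 0.2442 -0.5745  0.23  ] t 0.1 w 0.0849088303999015 F [0.17 0.48 0.07]
```

Request:
carry_out:
  increments:
    - [-1,447,-147,50,-0.002,0,0.205]
    - [-1,447,-147,50,-0.002,0,0.205]
    - [-1,447,-147,50,-0.002,0,0.205]
    - [-1,447,-147,50,-0.002,0,0.205]
    - [-1,447,-147,50,-0.002,0,0.205]
    - [-1,447,-147,50,-0.002,0,0.205]
    - [-1,447,-147,50,-0.002,0,0.205]
    - [-1,447,-147,50,-0.002,0,0.205]

```text
time_s: 0.9
ee_pos: [0.5433, -0.3115, 0.1878]
eef_rot: [-3.126, -0.309, 0.001]
ft_force: [-0.4, -0.6, -0.8]
width: 0.0856
```

```bash
python3 -c "
from h import *
rel([.598,-.264,.18],11.3)"
```

```text
[-1, 62.9, -35.9, 7.8, -0.0007, 0.0006, -0.0004] tcp [ 0.5433 -0.3115  0.1878] t 0.9 w 0.08558775651824796 F [-0.4  -0.62 -0.78]
```

Request:
carry_out:
  increments:
    - [-1,63,-36,8,0,0,0]
    - [-1,63,-36,8,0,0,0]
    - [-1,63,-36,8,0,0,0]
    - [-1,63,-36,8,0,0,0]
    - [-1,63,-36,8,0,0,0]

```text
time_s: 1.4
ee_pos: [0.5971, -0.2647, 0.1795]
eef_rot: [-3.126, -0.307, 0.003]
ft_force: [0.3, -0.1, 0.8]
width: 0.0853
```

```bash
python3 - <<'E'
from h import *
p,d,c=grab("wrist"); save("w1",p); P=pts(d,c); np.savez("/tmp/w1",p=p,P=P)
print(c["world_from_camera"])
m=((P[...,2]>.040)&(P[...,2]<.06)&(d>0)).astype(np.uint8)
n,lab,st,ce=cv2.connectedComponentsWithStats(m)
for i in range(1,n):
    if st[i,4]>300:
        q=P[lab==i]; print(st[i],ce[i].round(),q.mean(0).round(4),q[:,2].max(),cv2.minAreaRect(q[:,:2].astype(np.float32)))
rel([.598,-.264,.18],11.3)
E
```

```text
[[ 1.95150034e-01  9.40836624e-01  2.77025109e-01  6.67804494e-01]
 [-9.80773188e-01  1.87389699e-01  5.44890300e-02 -2.51247782e-01]
 [-6.46376841e-04 -2.82332335e-01  9.59316441e-01  3.23193917e-01]
 [ 0.00000000e+00  0.00000000e+00  0.00000000e+00  1.00000000e+00]]
[ 307   64   31  187 5182] [323. 155.] [ 0.6163 -0.2623  0.0468] 0.05144468242865602 ((0.611039400100708, -0.26311632990837097), (0.14989706873893738, 0.023151064291596413), 11.924345016479492)
[ 180  104   41  124 3372] [201. 165.] [ 0.5903 -0.168   0.0467] 0.051111043597564965 ((0.5876569151878357, -0.16684947907924652), (0.10039378702640533, 0.022900857031345367), 12.275684356689453)
[ 497  156   79   80 1409] [520. 184.] [ 0.6264 -0.4216  0.052 ] 0.05999519925836638 ((0.6232078671455383, -0.43278610706329346), (0.041968684643507004, 0.06467997282743454), 75.89385986328125)
[  0 276  29  44 953] [ 12. 300.] [0.4232 0.0037 0.0453] 0.05480546705248707 ((0.41957396268844604, 0.0045776767656207085), (0.02862304449081421, 0.049644630402326584), 88.9674301147461)
[-1, 1.1, -0.8, -0.3, -0.0006, 0.0011, -0.002] tcp [ 0.5971 -0.265   0.1797] t 1.45 w 0.0854815336119797 F [ 0.34 -0.25 -0.25]
```

View pics/w1.png

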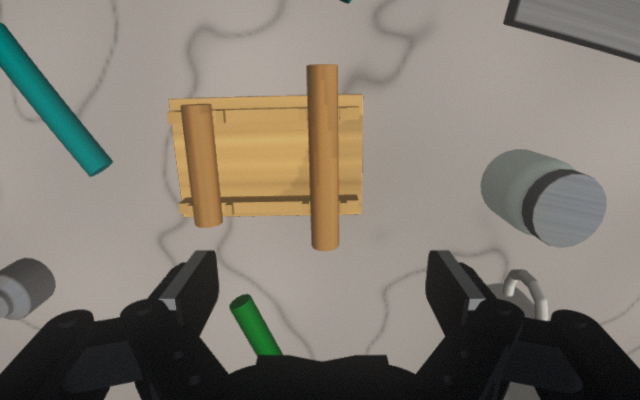

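The wrist view shows the long dowel from (322,66) to (325,248) and the short one to its left, with free space between the bars. Wrist and top measurements agree within 2 mm (centre about 0.611, −0.263, axis 11.9°). I descend to grip 15 mm behind the centre, with the tip about 7 mm below the axis.

```bash
python3 -c "
from h import *
rel([.5963,-.2659,.029],11.8)"
```

```text
[-1, -0.8, 0.8, 150.7, -0.0006, 0.0011, -0.0107] tcp [ 0.5971 -0.265   0.1797] t 1.45 w 0.0854815336119797 F [ 0.34 -0.25 -0.25]
```

Request:
carry_out:
  increments:
    - [-1,-0.8,0.8,40,0,0.001,-0.011]
    - [-1,-0.8,0.8,80,0,0.001,-0.011]
    - [-1,-0.8,0.8,115,0,0.001,-0.011]
    - [-1,-0.8,0.8,140,0,0.001,-0.011]
    - [-1,-0.8,0.8,151,0,0.001,-0.011]
    - [-1,-0.8,0.8,151,0,0.001,-0.011]
    - [-1,-0.8,0.8,151,0,0.001,-0.011]

```text
time_s: 2.15
ee_pos: [0.597, -0.2671, 0.0302]
eef_rot: [3.124, 0.322, 0.003]
ft_force: [0.6, -0.9, 0.5]
width: 0.0854
```

Request:
carry_out:
  increments:
    - [0.2,0,0,0,0,0,0]
    - [0.2,0,0,0,0,0,0]
    - [1,0,0,0,0,0,0]
    - [1,0,0,0,0,0,0]
    - [1,0,0,0,0,0,0]
    - [1,0,0,0,0,0,0]
    - [1,0,0,0,0,0,0]

```text
time_s: 2.85
ee_pos: [0.5976, -0.2673, 0.0311]
eef_rot: [3.124, 0.322, 0.004]
ft_force: [-0.7, 0.5, 4.6]
width: 0.0218
```

Request:
carry_out:
  increments:
    - [1,0,0,-10,0,0,0]
    - [1,0,0,-25,0,0,0]
    - [1,0,0,-60,0,0,0]
    - [1,0,0,-100,0,0,0]
    - [1,0,0,-130,0,0,0]
    - [1,0,0,-130,0,0,0]
    - [1,0,0,-130,0,0,0]

```text
time_s: 3.55
ee_pos: [0.5978, -0.2675, 0.163]
eef_rot: [3.122, 0.322, 0.008]
ft_force: [-0.5, -0.1, -0.0]
width: 0.0217
```

```bash
python3 - <<'E'
from h import *
p,d,c=grab("wrist"); save("w2",p); P=pts(d,c); np.savez("/tmp/w2",p=p,P=P)
rel([.5063,.1626,.17],10.4,1)
E
```

```text
[1, -0.9, -438.9, -9.7, 0.0012, -0.002, 0.0238] tcp [ 0.5967 -0.2669  0.1609] t 3.6 w 0.02169012799335448 F [0.16 0.74 0.49]
```

View pics/w2.png

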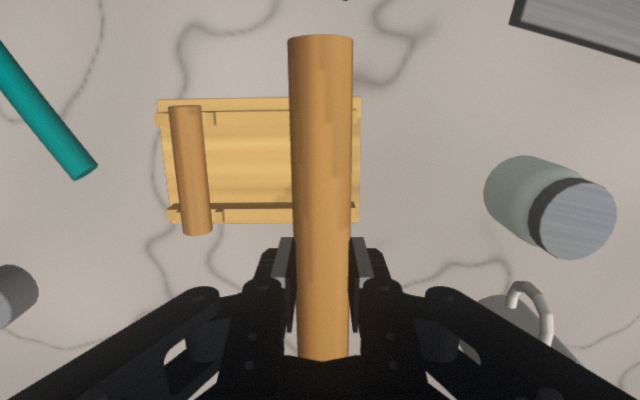

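The dowel is held level between the pads, running from (320,38) to (322,358), and the short dowel is undisturbed. I measure the dowel's pose in the hand and carry it over to the gauge.

```bash
python3 - <<'E'
from h import *
z=np.load("/tmp/w2.npz"); P=z["P"]
m=np.zeros(P.shape[:2],bool); m[38:235,285:356]=1; m&=(P[...,2]>.13)
q=P[m]; print(q.mean(0),q[:,2].max(), cv2.minAreaRect(q[:,:2].astype(np.float32)))
# top line fit
t=[]
for r in range(45,235,10):
    k=P[r,285:356]; k=k[k[:,2]>.13]; t.append([*k[:,:2].mean(0),k[:,2].max(),np.median(np.sort(k[:,2])[-15:])])
print(np.round(t[::4],4))
rel([.4905,.1597,.17],10.4,1)
E
```

```text
[ 0.65160018 -0.25628141  0.17894684] 0.3070694600021385 ((0.647942841053009, -0.2570432424545288), (0.07555130124092102, 0.024238042533397675), 12.26330852508545)
[[ 0.6818 -0.2498  0.1817  0.181 ]
 [ 0.669  -0.2527  0.1821  0.1809]
 [ 0.6556 -0.2554  0.3071  0.181 ]
 [ 0.6412 -0.2585  0.1825  0.181 ]
 [ 0.626  -0.2618  0.1816  0.181 ]]
[1, -17.0, -439.3, -9.7, 0.0012, -0.002, 0.0238] tcp [ 0.5967 -0.2669  0.1609] t 3.6 w 0.02169012799335448 F [0.16 0.74 0.49]
```

Request:
carry_out:
  increments:
    - [1,-17,-440,-10,0.001,-0.002,0.024]
    - [1,-17,-440,-10,0.001,-0.002,0.024]
    - [1,-17,-440,-10,0.001,-0.002,0.024]
    - [1,-17,-440,-10,0.001,-0.002,0.024]
    - [1,-17,-440,-10,0.001,-0.002,0.024]
    - [1,-17,-440,-10,0.001,-0.002,0.024]
    - [1,-17,-440,-10,0.001,-0.002,0.024]
    - [1,-17,-440,-10,0.001,-0.002,0.024]

```text
time_s: 4.4
ee_pos: [0.4976, 0.1224, 0.1672]
eef_rot: [3.128, 0.284, -0.007]
ft_force: [1.2, 0.2, -0.5]
width: 0.0214
```

Request:
carry_out:
  increments:
    - [1,0,-50,0,0,0,0]
    - [1,0,-80,0,0,0,0]
    - [1,0,-80,0,0,0,0]
    - [1,0,-80,0,0,0,0]
    - [1,0,-80,0,0,0,0]

```text
time_s: 4.9
ee_pos: [0.4826, 0.2, 0.166]
eef_rot: [3.128, 0.283, -0.01]
ft_force: [-0.3, 0.1, -0.8]
width: 0.0215
```

```bash
python3 - <<'E'
from h import *
p,d,c=grab("wrist"); save("w3",p); P=pts(d,c); np.savez("/tmp/w3",p=p,P=P)
p,d,c=grab("top"); P=pts(d,c); np.savez("/tmp/t3",p=p,P=P)
rel([.4905,.1597,.17],10.4,1)
E
```

```text
[1, 0.0, 40.7, -3.4, 0.0002, 0.0055, -0.0024] tcp [0.4832 0.1997 0.1666] t 5.0 w 0.02164291379584897 F [-0.23 -0.09 -1.13]
```

View pics/w3.png

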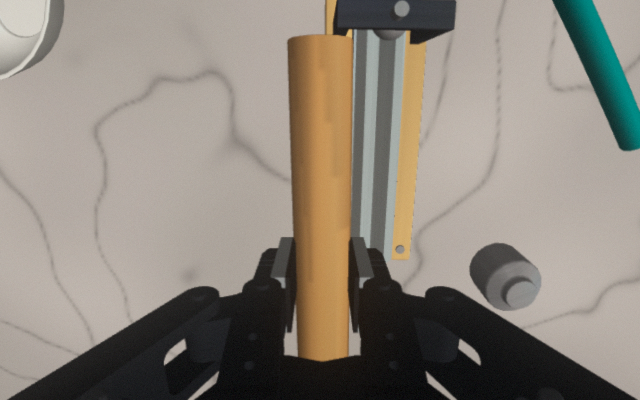

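The groove shows at (355–405, 30–250) to the right of the held dowel, with the bridge at (395,18) and the cutter clear at (505,275). I fit the V from depth.

```bash
python3 - <<'E'
from h import *
from scipy.optimize import least_squares
P=np.load("/tmp/w3.npz")["P"]
T=np.load("/tmp/top.npz")["P"]
def fit(q,x0=(.1723,np.radians(10.4),0)):
    o=np.array([.5594,.1723])
    def lat(p): 
        u=np.array([-np.sin(p[1]),np.cos(p[1])]); return (q[:,:2]-[o[0],p[0]])@u
    def f(p): return q[:,2]-p[2]-(.028+np.abs(lat(p)))
    p=np.array(x0)
    for k in range(3):
        q0=q; q=q0[(np.abs(lat(p))<.0095)&(q0[:,2]>.02)&(q0[:,2]<.046)]
        r=least_squares(f,p,loss="soft_l1",f_scale=.001); p=r.x; n=len(q); 
        res=np.sqrt(np.mean(r.fun**2)); q=q0
    print("y0 %.4f ang %.2f dz %.4f n %d rms %.4f"%(p[0],np.degrees(p[1]),p[2],n,res))
    return p
m=np.zeros(P.shape[:2],bool); m[45:262,354:412]=1
p=fit(P[m])
m=np.zeros(T.shape[:2],bool); m[185:228,288:310]=1
fit(T[m])
# ends along groove from wrist: wood base corner strip & bridge
a=p[1]; u=np.array([np.cos(a),np.sin(a)]); v=np.array([-u[1],u[0]]); o=np.array([.5594,p[0]])
q=P[:300].reshape(-1,3); s=(q[:,:2]-o)@u; l=(q[:,:2]-o)@v
k=(np.abs(l)<.042)&(q[:,2]>.008)&(q[:,2]<.018); print("base s",np.percentile(s[k],[0,.5,1]),"lat",np.percentile(l[k],[.5,99.5]))
k=(np.abs(l)<.012)&(q[:,2]>.026)&(q[:,2]<.04);print("groove start s",np.percentile(s[k],[0,.3,1]))
k=(np.abs(l)<.04)&(q[:,2]>.084)&(q[:,2]<.1);print("bridge top s,l",np.percentile(s[k],[.5,1,50,99]),np.percentile(l[k],[1,99]))
q=T[150:200,275:315].reshape(-1,3); s=(q[:,:2]-o)@u; l=(q[:,:2]-o)@v
k=(q[:,2]>.084)&(q[:,2]<.1);print("top: bridge s,l",np.percentile(s[k],[2,50,98]),np.percentile(l[k],[1,99]))
k=(q[:,2]>.055)&(q[:,2]<.07)&(s>.08);print("top: stop s,l",np.percentile(s[k],[2,50,98]),np.percentile(l[k],[1,99]))
# held dowel
m=np.zeros(P.shape[:2],bool); m[42:230,285:352]=1; q=P[m]; q=q[(q[:,2]>.16)&(q[:,2]<.2)]
b=cv2.minAreaRect(q[:,:2].astype(np.float32)); t=np.sort(q[:,2]); print("dowel",b,np.percentile(t,90))
s=(q[:,:2]-o)@u; l=(q[:,:2]-o)@v; print("dowel lead s",np.percentile(s,99.8)," lat slope",np.polyfit(s,l,1))
tc=arm.read_state()["ee_pos"]; print("tcp s,l",(tc[:2]-o)@u,(tc[:2]-o)@v,tc[2])
E
```

```text
y0 0.1708 ang 9.88 dz 0.0012 n 4977 rms 0.0007
y0 0.1713 ang 9.41 dz 0.0018 n 190 rms 0.0034
base s [-0.15183768 -0.150286   -0.14896601] lat [-0.04001393  0.03984292]
groove start s [-0.13734109 -0.13095412 -0.12871107]
bridge top s,l [0.03405058 0.03412709 0.04116373 0.04973898] [-0.0328028   0.03377445]
top: bridge s,l [0.03671219 0.04436713 0.05291982] [-0.0319927   0.03462176]
top: stop s,l [0.09342662 0.10934364 0.12315398] [-0.02323656  0.02540138]
dowel ((0.5332171320915222, 0.2092849165201187), (0.07297002524137497, 0.024089831858873367), 10.948735237121582) 0.18340692803955752
dowel lead s 0.01638948992348146  lat slope [0.01696934 0.04269194]
tcp s,l -0.07010176529026553 0.041591340964652786 0.1665822101693386
```

The V fit is good: axis through (0.5594, 0.1708) at 9.88°, rms 0.7 mm, and the base end, bridge and stop all match. I align above the groove first, then lower.

```bash
python3 -c "
from h import *
rel([.4904,.1588,.085],9.5,1)"
```

```text
[1, 0.2, 41.5, 81.6, 0.0003, 0.0055, 0.0133] tcp [0.4832 0.1997 0.1666] t 5.0 w 0.02164291379584897 F [-0.23 -0.09 -1.13]
```

Request:
carry_out:
  increments:
    - [1,0.2,41.5,10,0,0.0055,0.0133]
    - [1,0.2,41.5,40,0,0.0055,0.0133]
    - [1,0.2,41.5,70,0,0.0055,0.0133]
    - [1,0.2,41.5,82,0,0.0055,0.0133]
    - [1,0.2,41.5,82,0,0.0055,0.0133]
    - [1,0.2,41.5,82,0,0.0055,0.0133]

```text
time_s: 5.6
ee_pos: [0.4911, 0.1586, 0.0854]
eef_rot: [3.131, 0.259, 0.002]
ft_force: [0.1, 0.4, 0.3]
width: 0.0217
```

```bash
python3 - <<'E'
from h import *
P=0
p,d,c=grab("wrist"); P=pts(d,c); save("w4",p)
m=np.zeros(P.shape[:2],bool); m[42:230,270:370]=1; q=P[m]; q=q[(q[:,2]>.088)&(q[:,2]<.12)]
a=np.radians(9.88);u=np.array([np.cos(a),np.sin(a)]); v=np.array([-u[1],u[0]]); o=np.array([.5594,.1708])
s=(q[:,:2]-o)@u; l=(q[:,:2]-o)@v; k=np.abs(l)<.013
print("lead s",np.percentile(s[k],99.8),"lat fit",np.polyfit(s[k],l[k],1),"top z by s",[(x,np.percentile(q[k&(abs(s-x)<.004),2],80).round(4)) for x in(-.05,-.03,-.01,.01)],np.percentile(l[k],[.5,99.5]))
tc=arm.read_state()["ee_pos"]; print("tcp s,l",(tc[:2]-o)@u,(tc[:2]-o)@v,tc[2])
rel([.4904,.1588,.043],9.5,1)
E
```

```text
lead s 0.017672498116844137 lat fit [ 7.25742985e-05 -6.73445844e-04] top z by s [(-0.05, np.float64(0.1025)), (-0.03, np.float64(0.1028)), (-0.01, np.float64(0.1027)), (0.01, np.float64(0.1027))] [-0.01245525  0.01118998]
tcp s,l -0.06868137715501603 -8.341652961651146e-05 0.08602271963207803
[1, -1.5, -0.1, 43.0, 0.0003, -0.0027, -0.0003] tcp [0.4918 0.1589 0.086 ] t 5.65 w 0.021946994800682934 F [-0.31 -0.21  0.14]
```

Request:
carry_out:
  increments:
    - [1,-1.5,-0.6,15,0,-0.002,0]
    - [1,-1.5,-0.6,30,0,-0.002,0]
    - [1,-1.5,-0.6,39,0,-0.002,0]
    - [1,-1.5,-0.6,42,0,-0.002,0]
    - [1,-1.5,-0.6,43,0,-0.002,0]
    - [1,-1.5,-0.6,43,0,-0.002,0]

```text
time_s: 6.25
ee_pos: [0.4907, 0.1594, 0.0433]
eef_rot: [3.131, 0.26, 0.002]
ft_force: [0.0, -0.0, 0.4]
width: 0.0216
```

Request:
carry_out:
  increments:
    - [1,0,0,1,0,0,0]
    - [1,0,0,1,0,0,0]

```text
time_s: 6.45
ee_pos: [0.4912, 0.1595, 0.0428]
eef_rot: [3.131, 0.26, 0.004]
ft_force: [-0.7, -0.0, -0.6]
width: 0.0216
```

Request:
carry_out:
  increments:
    - [1,0,0,1,0,0,0]
    - [1,0,0,1,0,0,0]
    - [1,0,0,2,0,0,0]
    - [1,0,0,2,0,0,0]

```text
time_s: 6.85
ee_pos: [0.4911, 0.1595, 0.0407]
eef_rot: [3.131, 0.26, 0.003]
ft_force: [-0.2, -0.1, -0.0]
width: 0.0217
```

Request:
carry_out:
  increments:
    - [1,0,0,0.5,0,0,0]
    - [1,0,0,1,0,0,0]
    - [1,0,0,1,0,0,0]

```text
time_s: 7.15
ee_pos: [0.4912, 0.1593, 0.0401]
eef_rot: [3.13, 0.26, 0.003]
ft_force: [-0.8, -1.0, 4.0]
width: 0.0213
```

Contact (Fz 4 N). I open the jaws, rise and check the seating.

Request:
carry_out:
  increments:
    - [0,0,0,0,0,0,0]
    - [0,0,0,0,0,0,0]
    - [0,0,0,0,0,0,0]
    - [0,0,0,-5,0,0,0]
    - [0,0,0,-30,0,0,0]
    - [0,0,0,-70,0,0,0]
    - [0,0,0,-100,0,0,0]
    - [0,0,0,-100,0,0,0]

```text
time_s: 7.95
ee_pos: [0.4953, 0.1603, 0.146]
eef_rot: [-3.13, -0.261, -0.021]
ft_force: [1.4, -0.8, 0.4]
width: 0.0427
```

Request:
carry_out:
  increments:
    - [1,-40,0,0,0,0,0]
    - [1,-65,0,0,0,0,0]
    - [1,-65,0,0,0,0,0]
    - [1,-65,0,0,0,0,0]

```text
time_s: 8.35
ee_pos: [0.4309, 0.1495, 0.1447]
eef_rot: [-3.13, -0.261, -0.022]
ft_force: [0.7, -0.2, 0.1]
width: -0.0001
```

```bash
cat > m.py <<'E'
from h import *
import sys
p,d,c=grab("wrist"); P=pts(d,c); save(sys.argv[1],p); np.savez("/tmp/"+sys.argv[1],P=P,p=p)
a=np.radians(9.88);u=np.array([np.cos(a),np.sin(a)]); v=np.array([-u[1],u[0]]); o=np.array([.5594,.1708])
q=P.reshape(-1,3); s=(q[:,:2]-o)@u; l=(q[:,:2]-o)@v
k=(np.abs(l)<.011)&(q[:,2]>.048)&(q[:,2]<.064)&(s>-.16)&(s<.03)
print("dowel s",np.percentile(s[k],[.3,1,50,99,99.7]),"lat fit",np.polyfit(s[k],l[k],1),"top z",[(x,np.percentile(q[k&(abs(s-x)<.006),2],85).round(4)) for x in(-.1,-.06,-.02,.01) if (k&(abs(s-x)<.006)).any()])
st=arm.read_state();tc=st["ee_pos"]; print("tcp s,l",(tc[:2]-o)@u,(tc[:2]-o)@v,tc[2],st["width"],st["time_s"])
E
python3 m.py w5
```

```text
dowel s [-0.12933487 -0.12808922 -0.06166364 -0.00637365 -0.00547307] lat fit [-6.25302115e-04 -3.08212207e-05] top z [(-0.1, np.float64(0.0579)), (-0.06, np.float64(0.058)), (-0.02, np.float64(0.058))]
tcp s,l -0.12936496248512167 0.0010160496117207068 0.14514209021454813 0.00034867210975260133 8.4
```

View pics/w5.png

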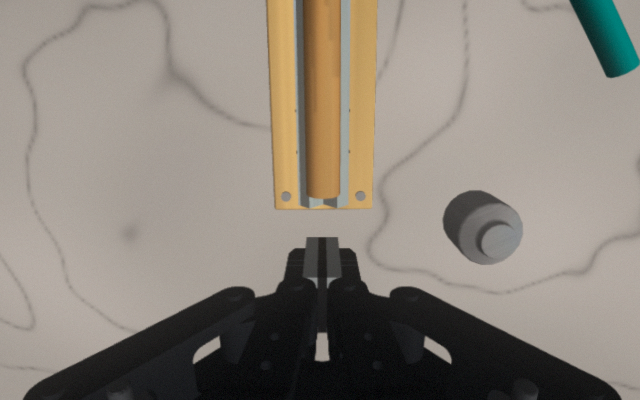

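The dowel is seated: lateral offset 0.0 mm, top 58 mm, trailing end at (323,195), gauge x ≈ −129 mm. The jaws are shut and the cutter is clear. I go behind the end to push with the closed fingers.

```bash
python3 -c "
from h import *
rel([.4116,.1451,.0435],9.88,1)"
```

```text
[1, -22.1, 1.1, 101.3, 0.0004, -0.0146, -0.0064] tcp [0.4318 0.1496 0.1451] t 8.4 w 0.00034867210975260133 F [1.12 0.05 0.09]
```

Request:
carry_out:
  increments:
    - [1,-22,1,10,0,-0.0146,-0.006]
    - [1,-22,1,30,0,-0.0146,-0.006]
    - [1,-22,1,60,0,-0.0146,-0.006]
    - [1,-22,1,90,0,-0.0146,-0.006]
    - [1,-22,1,101,0,-0.0146,-0.006]
    - [1,-22,1,101,0,-0.0146,-0.006]
    - [1,-22,1,101,0,-0.0146,-0.006]

```text
time_s: 9.1
ee_pos: [0.4129, 0.1454, 0.0445]
eef_rot: [3.13, 0.27, 0.002]
ft_force: [0.6, 0.0, 0.0]
width: -0.0003
```

```bash
python3 -c "
from h import *
rel([.5594-.142*.9852,.1708-.142*.1716,.0435],9.88,1)"
```

```text
[1, 6.7, 0.1, 1.0, 0.0004, -0.001, -0.0005] tcp [0.4129 0.1454 0.0445] t 9.1 w -0.0003001337403615764 F [0.63 0.   0.01]
```

Request:
carry_out:
  increments:
    - [1,2,0,1,0,0,0]
    - [1,5,0,1,0,0,0]
    - [1,8,0,1,0,0,0]
    - [1,10,0,1,0,0,0]
    - [1,12,0,1,0,0,0]
    - [1,14,0,1,0,0,0]
    - [1,16,0,1,0,0,0]

```text
time_s: 9.8
ee_pos: [0.4288, 0.1481, 0.0435]
eef_rot: [3.13, 0.27, 0.002]
ft_force: [-0.3, -0.6, 0.6]
width: 0.0001
```

Request:
carry_out:
  increments:
    - [1,2,0,0,0,0,0]
    - [1,4,0,0,0,0,0]
    - [1,6,0,0,0,0,0]
    - [1,8,0,0,0,0,0]
    - [1,10,0,0,0,0,0]

```text
time_s: 10.3
ee_pos: [0.4381, 0.1497, 0.0434]
eef_rot: [3.129, 0.27, -0.001]
ft_force: [-3.0, -0.1, 1.3]
width: -0.0001
```

Request:
carry_out:
  increments:
    - [1,2,0,0,0,0,0]
    - [1,4,0,0,0,0,0]
    - [1,6,0,0,0,0,0]
    - [1,8,0,0,0,0,0]
    - [1,10,0,0,0,0,0]

```text
time_s: 10.8
ee_pos: [0.4482, 0.1515, 0.0433]
eef_rot: [3.129, 0.27, -0.001]
ft_force: [-1.3, -0.2, -0.7]
width: 0.0003
```

Request:
carry_out:
  increments:
    - [1,2,0,0,0,0,0]
    - [1,4,0,0,0,0,0]
    - [1,6,0,0,0,0,0]
    - [1,8,0,0,0,0,0]
    - [1,10,0,0,0,0,0]
    - [1,12,0,0,0,0,0]
    - [1,14,0,0,0,0,0]

```text
time_s: 11.5
ee_pos: [0.4622, 0.1539, 0.0433]
eef_rot: [3.13, 0.27, -0.001]
ft_force: [-2.1, -0.4, 0.0]
width: 0.0001
```

```bash
python3 - <<'E'
from h import *
a=np.radians(9.88);u=np.array([np.cos(a),np.sin(a)]); o=np.array([.5594,.1708])
def px(c,s,l,z):
    T=np.linalg.inv(np.array(c["world_from_camera"])); xy=o+s*u+l*np.array([-u[1],u[0]]); X=T@[*xy,z,1]
    r,_=cv2.projectPoints(np.array([[X[0],-X[1],-X[2]]]),np.zeros(3),np.zeros(3),np.array(c["mtx"],float),np.array(c["D"],float)); return r.ravel().round(1)
ims=[]
for n in("top","scene","wrist"):
    p,d,c=grab(n); 
    if n!="wrist": P=pts(d,c); np.savez("/tmp/"+n+"6",p=p,P=P)
    print(n,[(s,px(c,s,0,.045)) for s in(.055,.075,.095,.115)])
    if n=="wrist": ims.append(cv2.resize(p,(640,400))); continue
    x,y=px(c,.085,0,.045).astype(int); im=cv2.resize(p[y-15:y+15,x-25:x+25],(400,240),interpolation=cv2.INTER_CUBIC); print("crop origin",x-25,y-15,"scale 8"); ims.append(im)
row=np.hstack(ims[:2]); w=cv2.resize(ims[2],(512,320)); w=np.pad(w,((0,0),(0,288),(0,0))); save("mix6",np.vstack([row,w]))
s=arm.read_state(); print(s["ee_pos"],(s["ee_pos"][:2]-o)@u,s["ft_force"])
E
```

```text
top [(0.055, array([295.5, 180.8])), (0.075, array([294.7, 176.3])), (0.095, array([294. , 171.9])), (0.115, array([293.3, 167.4]))]
crop origin 269 159 scale 8
scene [(0.055, array([358.4, 184.6])), (0.075, array([363.9, 186.2])), (0.095, array([369.5, 187.8])), (0.115, array([375.1, 189.4]))]
crop origin 341 172 scale 8
wrist [(0.055, array([ 320.5, -152.9])), (0.075, array([ 320.5, -213.8])), (0.095, array([ 320.5, -270.2])), (0.115, array([ 320.5, -316.3]))]
[0.46254974 0.15396397 0.04343354] -0.09830271945943675 [-0.75415321 -0.2310992   0.22168925]
```

View pics/mix6.png

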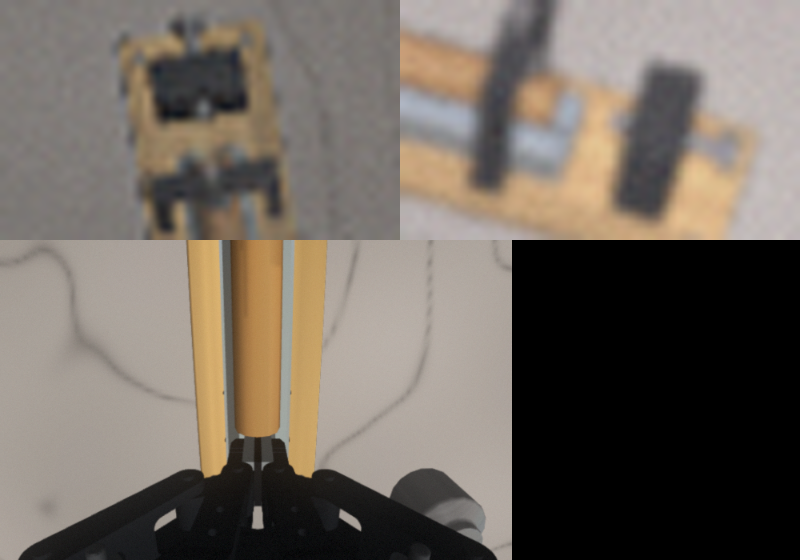

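The scene crop (top right) shows the dowel's end past the bridge at gauge x ≈ 63 mm, matching the fingers' position. The screw tip is near crop (618,125), x ≈ 89–91 mm. The top crop puts the tip at (203,114), x ≈ 88–90 mm, so about 25 mm remain. I go 18 mm, then feel.

Request:
carry_out:
  increments:
    - [1,2,0,0,0,0,0]
    - [1,5,0,0,0,0,0]
    - [1,8,0,0,0,0,0]
    - [1,11,0,0,0,0,0]
    - [1,14,0,0,0,0,0]
    - [1,16,0,0,0,0,0]
    - [1,17,0,0,0,0,0]
    - [1,18,0,0,0,0,0]

```text
time_s: 12.45
ee_pos: [0.4803, 0.1571, 0.0434]
eef_rot: [3.13, 0.27, 0.001]
ft_force: [-1.9, -0.2, 0.4]
width: 0.0002
```

Request:
carry_out:
  increments:
    - [1,0.5,0,0,0,0,0]
    - [1,1,0,0,0,0,0]
    - [1,1.5,0,0,0,0,0]

```text
time_s: 12.75
ee_pos: [0.4818, 0.1573, 0.0434]
eef_rot: [3.13, 0.27, 0.0]
ft_force: [-1.6, -0.7, -0.2]
width: -0.0
```

Request:
carry_out:
  increments:
    - [1,0.5,0,0,0,0,0]
    - [1,1,0,0,0,0,0]
    - [1,1.5,0,0,0,0,0]

```text
time_s: 13.05
ee_pos: [0.4833, 0.1576, 0.0434]
eef_rot: [3.13, 0.27, 0.0]
ft_force: [-0.9, -0.2, 0.1]
width: -0.0001
```

```bash
python3 -c "
from h import *
s=arm.read_state();print(s['ft_force'],s['ee_pos'])"
```

```text
[-0.90144704 -0.17255823  0.13870664] [0.48327614 0.15762345 0.04342064]
```

Request:
carry_out:
  increments:
    - [1,0.4,0,0,0,0,0]
    - [1,0.8,0,0,0,0,0]
    - [1,1.2,0,0,0,0,0]

```text
time_s: 13.35
ee_pos: [0.4845, 0.1578, 0.0434]
eef_rot: [3.13, 0.27, 0.0]
ft_force: [-1.8, 0.5, -0.2]
width: 0.0002
```

Request:
carry_out:
  increments:
    - [1,0.4,0,0,0,0,0]
    - [1,0.8,0,0,0,0,0]
    - [1,1.0,0,0,0,0,0]

```text
time_s: 13.65
ee_pos: [0.4855, 0.158, 0.0434]
eef_rot: [3.13, 0.27, 0.001]
ft_force: [-1.7, 0.0, -1.2]
width: -0.0002
```

Request:
carry_out:
  increments:
    - [1,0.4,0,0,0,0,0]
    - [1,0.7,0,0,0,0,0]
    - [1,1.0,0,0,0,0,0]

```text
time_s: 13.95
ee_pos: [0.486, 0.1581, 0.0433]
eef_rot: [3.13, 0.27, -0.001]
ft_force: [-2.6, 0.2, 0.1]
width: -0.0003
```

Request:
carry_out:
  increments:
    - [1,0.3,0,0,0,0,0]
    - [1,0.3,0,0,0,0,0]

```text
time_s: 14.15
ee_pos: [0.486, 0.1581, 0.0433]
eef_rot: [3.129, 0.27, -0.003]
ft_force: [-3.5, 0.5, 1.3]
width: 0.0001
```

Contact: the tool has stopped moving. I press a little more and hold.

Request:
carry_out:
  increments:
    - [1,0.5,0,0,0,0,0]
    - [1,0.8,0,0,0,0,0]
    - [1,0.8,0,0,0,0,0]

```text
time_s: 14.45
ee_pos: [0.486, 0.1582, 0.0431]
eef_rot: [3.129, 0.27, -0.006]
ft_force: [-5.2, -1.0, 3.0]
width: -0.0
```

Request:
carry_out:
  increments:
    - [1,0.8,0,0,0,0,0]
    - [1,1.1,0,0,0,0,0]
    - [1,1.1,0,0,0,0,0]
    - [1,1.1,0,0,0,0,0]
    - [1,1.1,0,0,0,0,0]

```text
time_s: 14.95
ee_pos: [0.486, 0.1582, 0.0429]
eef_rot: [3.129, 0.27, -0.01]
ft_force: [-5.4, -1.2, 3.1]
width: -0.0002
```

Request:
carry_out:
  increments:
    - [1,1.0,0,0,0,0,0]
    - [1,1.5,0,0,0,0,0]
    - [1,1.5,0,0,0,0,0]
    - [1,1.5,0,0,0,0,0]
    - [1,1.5,0,0,0,0,0]

```text
time_s: 15.45
ee_pos: [0.486, 0.1581, 0.0425]
eef_rot: [3.129, 0.27, -0.015]
ft_force: [-6.2, -1.3, 4.1]
width: -0.0001
```

The force rose to 6.2 N with no movement, so the dowel is firmly against the screw. I back off and rise.

Request:
carry_out:
  increments:
    - [1,-1,0,0,0,0,0]
    - [1,-4,0,0,0,0,0]
    - [1,-12,0,0,0,0,0]
    - [1,-20,0,-5,0,0,0]
    - [1,-20,0,-40,0,0,0]
    - [1,-20,0,-80,0,0,0]
    - [1,-20,0,-120,0,0,0]
    - [1,-20,0,-120,0,0,0]

```text
time_s: 16.25
ee_pos: [0.4723, 0.1559, 0.17]
eef_rot: [3.13, 0.27, 0.008]
ft_force: [0.8, 0.9, 0.7]
width: -0.0002
```

```bash
python3 -c "
from h import *
rel([.5594+.0*.985,.1708,.24],9.88,1)"
```

```text
[1, 88.7, 0.3, -69.5, 0.0004, -0.0048, -0.0] tcp [0.4723 0.1559 0.17  ] t 16.25 w -0.00019569080301234178 F [0.76 0.89 0.74]
```

Request:
carry_out:
  increments:
    - [1,0,0,-70,0,-0.005,0]
    - [1,10,0,-70,0,-0.005,0]
    - [1,50,0,-70,0,-0.005,0]
    - [1,89,0,-70,0,-0.005,0]
    - [1,89,0,-70,0,-0.005,0]
    - [1,89,0,-70,0,-0.005,0]

```text
time_s: 16.85
ee_pos: [0.559, 0.171, 0.2391]
eef_rot: [3.129, 0.27, -0.005]
ft_force: [1.0, 0.3, 0.1]
width: -0.0
```

```bash
sed -i 's/s<.03)/s<.1)/' m.py; python3 m.py w7
```

```text
dowel s [-0.06215323 -0.06100219  0.01206227  0.09878456  0.09958071] lat fit [1.11317615e-04 2.05310524e-05] top z [(-0.06, np.float64(0.058)), (-0.02, np.float64(0.0578)), (0.01, np.float64(0.0578))]
tcp s,l -0.0009506429133243228 0.0003587238981610814 0.23928713370367324 -1.727456631212828e-06 16.9
```

View pics/w7.png

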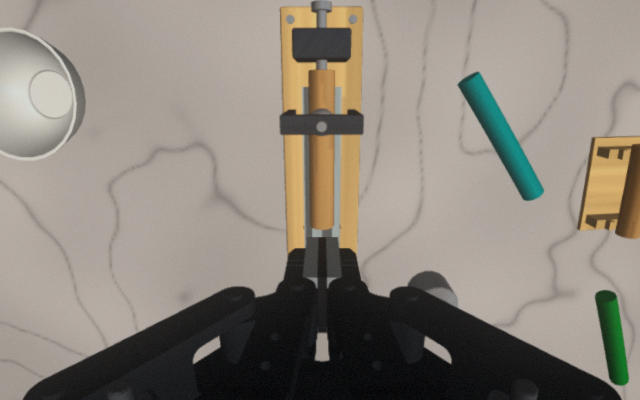

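The dowel runs from (322,230) to (322,70) under the bridge. Its leading end meets the screw, visible at (322,65), with no gap to be seen. It is seated (lateral 0.0 mm, top 58 mm), the gripper is clear and the bystanders stand where they were. I hand in.

```bash
python3 -c "
from h import *
print(arm.finish_job())"
```

```text
the job is handed in; nothing more can be done
None
```

The long dowel is lying in the V-groove with its end against the stop screw. It is released, and the job was handed in at about 17 s of robot time.

- **Placing:** I took the dowel from the rest and laid it in the groove short of the ball. I let go and checked that it was seated: lateral offset 0.0 mm, top at 58 mm.
- **Pushing:** I pushed its trailing end with the closed fingers, under the ball. Sliding took about 1–3 N.
- **Contact:** The tool stopped moving at the screw. I pressed for about 1 s with 5–6 N at the wrist, which I reckon is 3–4 N on the screw after sliding friction. The highest reading was 6.2 N.
- **Last picture:** It shows no gap at the screw and the dowel still seated. The short dowel, bowl and cutter show no change in the wrist pictures. The saw, mug and jar were not in that view, but the arm did not go near them after lifting the dowel.

**Not confirmed:** Contact rests on feel and the picture; the gap at the tip was not measured to within 1.8 mm. The dowel's end stopped at about 87 mm along the gauge by tool position. The pictures beforehand put the tip at 88–91 mm, so they differ by a few millimetres, which I put down to coarse resolution and calibration.

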